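# Comb dowels into the drying tray

## Task

Take the rake from its stand and comb it through the drying tray, across the grooves, until all four dowels have dropped and lie fully down in grooves; then hang the rake back in its stand with its flange flat on the walls. The rake's tine bar is set to a different depth each time, so feel for the tray with it, do not press it hard on the tray; move the dowels only with the rake, never with the gripper, and leave everything else on the table where it is.

Things in the scene. Friction and masses are not known exactly. Their poses are not given: they have to be found in the camera images.
- tray: Shallow open dark wooden tray, fixed, 166 (x) x 274 (y) mm, walls 8 thick, rims 36 mm high. Origin under its centre on the table, z up. Eight grooves run along its x, side by side along its y at 22 mm pitch (y = +-11, +-33, +-55, +-77): 14 wide, 13 deep, flat floor 8 mm above the table. Ridges between them are 8 wide, their tops half-round, at 21 mm. Inside length along the grooves 150 mm.
- tray_landing_n (a point): Centre of the flat landing beyond the outermost groove at the tray's -y end (tray y = -108 mm), 21 mm above the table, level with the ridges. The landing is 45 mm wide (tray y -129 to -84) and 150 mm long; the outer 34 mm are free of dowels at the start, so a rake can be set down there.
- tray_landing_p (a point): The same at the tray's +y end (tray y = +108 mm).
- stand: Plywood rake stand, fixed: base 190 x 100 x 10 mm, origin under its centre on the table, z up. Two upright walls 170 mm long (along x), 16 mm thick, tops 84 mm above the table, leave an open-ended slot 28 mm wide (|y| < 14 mm) along its x. The rake hangs in the slot, tines down, its flange lying on the wall tops; lift it over 80 mm to clear the stand.
- rake: Plain wooden hand rake, 0.22 kg. Origin at the centre of its flange's underside, z up, x along its row of six round tines (8 mm thick, 22 mm apart, round ends) on a 124 x 10 mm bar under the flange. The bar is clamped (holds 80 N) at a depth that differs every time and is not reported: the tine ends are anywhere from 48 to 70 mm below the origin. Flange 90 (x) x 56 (y) x 8 mm.
- rake_grip (a point): Middle of the rake's grip block, 33 mm above the rake's origin. The block is 40 (x) x 24 (y) x 50 (z) mm, standing on the flange (8 to 58 mm above the origin); grip it across its y. Two guide pins, 6 mm thick, beside it at x = +-34 mm rise at most 22 mm above the flange.
- dowel1: Plain waxed, slippery wooden dowel, 12 mm diameter, 120 mm long, about 15 g; origin at its middle on its axis, x along its length (it may roll about x). At the start it lies askew across the tray's ridges, 25 to 36 degrees off the grooves. Settled in a groove its axis is 14 mm above the table, its top 1 mm below the ridge tops.
- dowel2: Plain waxed, slippery wooden dowel, 12 mm diameter, 120 mm long, about 15 g; origin at its middle on its axis, x along its length (it may roll about x). At the start it lies askew across the tray's ridges, 25 to 36 degrees off the grooves. Settled in a groove its axis is 14 mm above the table, its top 1 mm below the ridge tops.
- dowel3: Plain waxed, slippery wooden dowel, 12 mm diameter, 120 mm long, about 15 g; origin at its middle on its axis, x along its length (it may roll about x). At the start it lies askew across the tray's ridges, 25 to 36 degrees off the grooves. Settled in a groove its axis is 14 mm above the table, its top 1 mm below the ridge tops.
- dowel4: Plain waxed, slippery wooden dowel, 12 mm diameter, 120 mm long, about 15 g; origin at its middle on its axis, x along its length (it may roll about x). At the start it lies askew across the tray's ridges, 25 to 36 degrees off the grooves. Settled in a groove its axis is 14 mm above the table, its top 1 mm below the ridge tops.
- sander: Bystander, loose, to be left where it is; origin under its centre: round orbital sander, 125 mm across, 150 mm tall.
- frame: Bystander, loose, to be left where it is; origin under its centre: three-piece wooden wedge frame, about 200 x 110 x 40 mm.
- tape: Bystander, loose, to be left where it is; origin under its centre: tape measure 35 x 70 x 62 mm, beside the stand on its +x side.
- sandblock: Bystander, loose, to be left where it is; origin under its centre: cork sanding block 65 x 110 x 34 mm, beside the stand on its -x side.
- pencil: Bystander, loose, to be left where it is; origin under its centre: flat carpenter's pencil 195 x 14 x 8 mm, beside the tray on its +x side.
- driver: Bystander, loose, to be left where it is; origin under its centre: screwdriver lying on the table.
- square: Bystander, loose, to be left where it is; origin under the middle of its stock: carpenter's square, stock 18 x 120 x 20 mm, blade 180 mm along its x.
- glue: Bystander, loose, to be left where it is; origin under its centre: glue bottle, 60 mm across, 170 mm tall.
There are look-alikes about, which are no part of the job. What is shaped like the dowel1 but green or turquoise is not meant.

How it is judged:
On the way, in this order (a step that is already met when the one before it is completed fails the run):
1. the rake is lifted out of its stand (z of rake in the frame of stand above 0.15 m), for 0.1 s.
2. with the rake out of its stand, all four dowels lie down in grooves (z of dowel1 in the frame of tray between 0.011 and 0.0175 m and y of dowel1 in the frame of tray between -0.09 and 0.09 m and x of dowel1 in the frame of tray between -0.02 and 0.02 m and angle between the x axis of each of dowel1, dowel2, dowel3, dowel4 and the x axis of tray, either way round below 0.09 rad and z of dowel2 in the frame of tray between 0.011 and 0.0175 m and y of dowel2 in the frame of tray between -0.09 and 0.09 m and x of dowel2 in the frame of tray between -0.02 and 0.02 m and z of dowel3 in the frame of tray between 0.011 and 0.0175 m and y of dowel3 in the frame of tray between -0.09 and 0.09 m and x of dowel3 in the frame of tray between -0.02 and 0.02 m and z of dowel4 in the frame of tray between 0.011 and 0.0175 m and y of dowel4 in the frame of tray between -0.09 and 0.09 m and x of dowel4 in the frame of tray between -0.02 and 0.02 m and distance between rake and stand above 0.12 m), for 0.2 s.
At the end, for the whole second after the job is handed in: All four dowels at rest in grooves: middle 11-17.5 mm above the tray's underside, within 90 mm (y), 20 mm (x) of its centre, within 0.09 rad of the grooves. Rake at rest in the stand: origin 80-88 mm up, within 30 mm (x), 14 mm (y) of its centre, tilt < 0.06, yaw off < 0.12 rad (z of dowel1 in the frame of tray between 0.011 and 0.0175 m and y of dowel1 in the frame of tray between -0.09 and 0.09 m and x of dowel1 in the frame of tray between -0.02 and 0.02 m and angle between the x axis of each of dowel1, dowel2, dowel3, dowel4 and the x axis of tray, either way round below 0.09 rad and z of dowel2 in the frame of tray between 0.011 and 0.0175 m and y of dowel2 in the frame of tray between -0.09 and 0.09 m and x of dowel2 in the frame of tray between -0.02 and 0.02 m and z of dowel3 in the frame of tray between 0.011 and 0.0175 m and y of dowel3 in the frame of tray between -0.09 and 0.09 m and x of dowel3 in the frame of tray between -0.02 and 0.02 m and z of dowel4 in the frame of tray between 0.011 and 0.0175 m and y of dowel4 in the frame of tray between -0.09 and 0.09 m and x of dowel4 in the frame of tray between -0.02 and 0.02 m and x of rake in the frame of stand between -0.03 and 0.03 m and y of rake in the frame of stand between -0.014 and 0.014 m and z of rake in the frame of stand between 0.08 and 0.088 m and angle between rake's own z axis and vertical below 0.06 rad and angle between the x axis of rake and the x axis of stand, either way round below 0.12 rad and linear speed of each of dowel1, dowel2, dowel3, dowel4, rake below 0.02 m/s); the robot touches nothing.
It fails at once if the rake is pressed on the tray with more than 35 N (contact force between rake and tray above 35 N).
It fails at once if a dowel is touched by the robot itself (contact force between any of the fingers, the arm and dowel1 above 0.3 N or contact force between any of the fingers, the arm and dowel2 above 0.3 N or contact force between any of the fingers, the arm and dowel3 above 0.3 N or contact force between any of the fingers, the arm and dowel4 above 0.3 N).
It fails at once if a bystander is moved by more than 20 mm (distance of any of sander, frame, tape, sandblock, pencil, driver, square, glue from where it was at the start of the episode above 0.02 m).
It also fails if it takes over 64 s, if anything falls off the work surface, if the arm or the gripper's body presses on something with over 40 N, if the wrist force passes 120 N, or if a joint passes its speed limit or range.

## Robot

A 6-joint arm with a two-finger parallel gripper is mounted at the origin on the work surface. World frame = base frame: x ahead of the robot, y to its left, z up, the work surface at z = 0. Lengths are in m, angles in rad, forces in N, time in s.
With the tool pointing down it reaches from about 0.325 to 0.775 m from the base axis. Payload 5.5 kg.
Tool frame: the origin (TCP) lies between the finger pads; the fingertips stand 8 mm ahead of it and the grasp point (between the pads) lies 11 mm behind it (tcp_to_tips is the distance from the TCP to the fingertips, in m); z points along the fingers, y is the direction in which the jaws open and shut (so a half turn about z gives the same grasp; the last joint's range is limited). The gripper opens to 88 mm and grips with 3 to 60 N. Pads are 20 mm wide; open, the fingers measure 115 mm over their backs; the gripper's body (75 mm by 178 mm) begins 61 mm behind the grasp point.
Start: joints at [-1.264, 0.091, 1.231, -0, 1.82, -0.057], TCP at [0.213, -0.561, 0.231] pointing down, gripper open.
Joint ranges: [-2.87, 2.87], [-0.86, 2.18], [0.17, 2.46], [-1.51, 4.65], [0.06, 2.69], [-2.65, 2.65]. Speed limits (rad/s): [2.57, 2.57, 3.01, 3.14, 3.14, 3.14].

## Interface

Orientations are given as a unit quaternion [w, x, y, z].
In Python, from bench import * gives the robot as it stands. Calls block until the motion is done:
- move_to(position, orientation): joint-space move of the TCP to a pose.
- move_l(position, speed=0.15, orientation=None): straight line of the TCP; orientation=None keeps the orientation; speed is the mean speed in m/s.
- movej(angles): joint-space move.
- gripper_open() and close(): open the fingers fully, or close them until they stop; the grip force is fixed at half the most.
- hold(seconds).
- inverse_kinematics(position, orientation): joint angles nearest the present ones, or None.
- state(): the state.
- get_image(name): name is "side" or "top" or "wrist"; returns a dict with "frame" (384x512x3 uint8, blue, green, red), "depth" (384x512 float32, m along the optical axis (not along the pixel's ray), 0 where there is no reading), "camera_matrix" (3x3 intrinsics, pixels), "k1" (the pictures are not rectified: a ray, as slopes to the right and down, at radius r is drawn at 1 + k1 r^2 times it, then the intrinsics apply), "view" (4x4, takes a point from world to camera coordinates). Camera axes: x right, y up, looking along -z (the intrinsics and any distortion apply to the point x, -y, -z); pixel columns grow to the right and rows downward; lengths in m; the calibration is good to about 2 mm. A picture is of the moment at which its call begins.
A pose or a line that the arm cannot do raises IKError and nothing moves.
- job_done(): hands the job in, once; it reports no verdict.
The state is a dict: "time": time; "joint_pos": joint angles; "dq": joint speeds; "joint_torque": joint torques, N m; "ee_pos": TCP position; "ee_rot": TCP orientation; "ft_force": force on the tool from outside, world axes, zero at the start; "moment": the same for the moment, N m; "finger_gap": finger opening in m.
Only numpy, scipy, OpenCV 4.12 (cv2) and the standard library are available. Lean on these libraries where they do the work, as an engineer would, in place of code of your own. Each camera call takes 0.05 s, during which the arm holds its last target. There are 200 camera calls.

## Working session

There is one attempt and no reset: what is moved stays moved. The work goes in short steps, each a Python script; the robot and the scene stay as the last script left them, time stands still between calls to the robot, and variables do not carry over. Pictures are saved under pics/ and viewed, about 8 in all and at most 12, crops included, and the job is handed in when it is done.

```bash
mkdir -p pics; ls
cat > h.py <<'E'
from bench import *
import numpy as np, cv2
def unproj(im,u,v,d=None,z=None):
    K=im["camera_matrix"];k1=im["k1"]
    xd=(u-K[0][2])/K[0][0]; yd=(v-K[1][2])/K[1][1]
    x,y=xd,yd
    for _ in range(20):
        s=1+k1*(x*x+y*y); x,y=xd/s,yd/s
    T=np.linalg.inv(np.array(im["view"]))
    r=T[:3,:3]@np.array([x,-y,-1.0]); o=T[:3,3]
    t=d if d is not None else (z-o[2])/r[2]
    return o+t*r
def proj(im,p):
    c=np.array(im["view"])@np.r_[p,1]; x,y=c[0]/-c[2],-c[1]/-c[2]
    s=1+im["k1"]*(x*x+y*y);K=im["camera_matrix"]
    return np.array([K[0][0]*x*s+K[0][2],K[1][1]*y*s+K[1][2]])
E
python3 - <<'E'
from h import *
import pickle
for n in("top","side"):
    im=get_image(n); cv2.imwrite(f"pics/{n}0.png",cv2.resize(im["frame"],(800,600),interpolation=cv2.INTER_CUBIC)); pickle.dump(im,open(n+"0.pkl","wb"))
    print(n,np.linalg.inv(np.array(im["view"]))[:3].round(3).tolist(),im["k1"])
s=state();print({k:s[k] for k in("time","ee_pos","ee_rot","ft_force","finger_gap")})
E
```

```text
pics
top [[0.004, 0.995, -0.104, 0.363], [-1.0, 0.002, -0.017, -0.027], [-0.017, 0.104, 0.994, 1.644]] 0.04414111497978892
side [[-0.7, 0.425, -0.574, -0.134], [-0.714, -0.435, 0.549, 0.624], [-0.017, 0.794, 0.608, 0.81]] 0.0001250820445995769
{'time': 0.1, 'ee_pos': array([ 0.21342111, -0.5604803 ,  0.22961637]), 'ee_rot': array([-8.87483261e-04,  9.83503350e-01,  1.80887710e-01, -9.96529331e-05]), 'ft_force': array([-0.43670763, -0.1421468 , -0.1224365 ]), 'finger_gap': 0.08760114657178159}
```

View pics/top0.png

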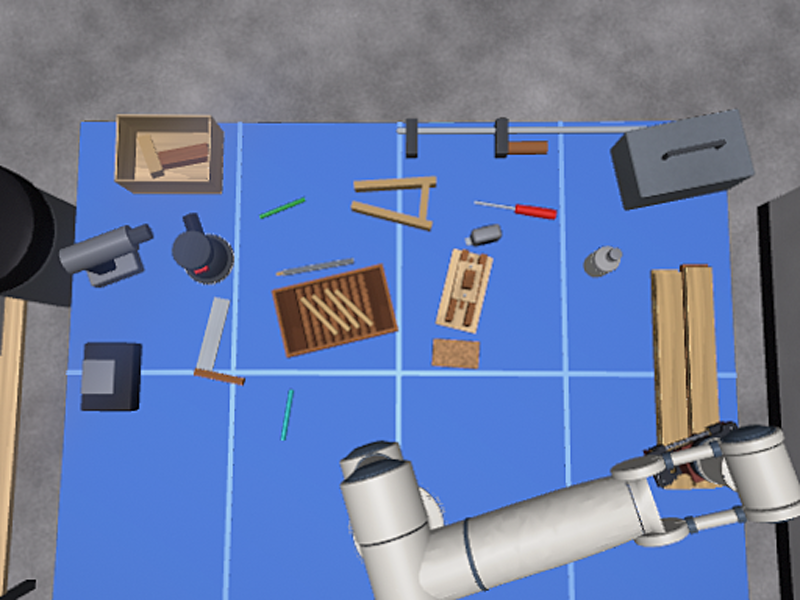

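View pics/side0.png

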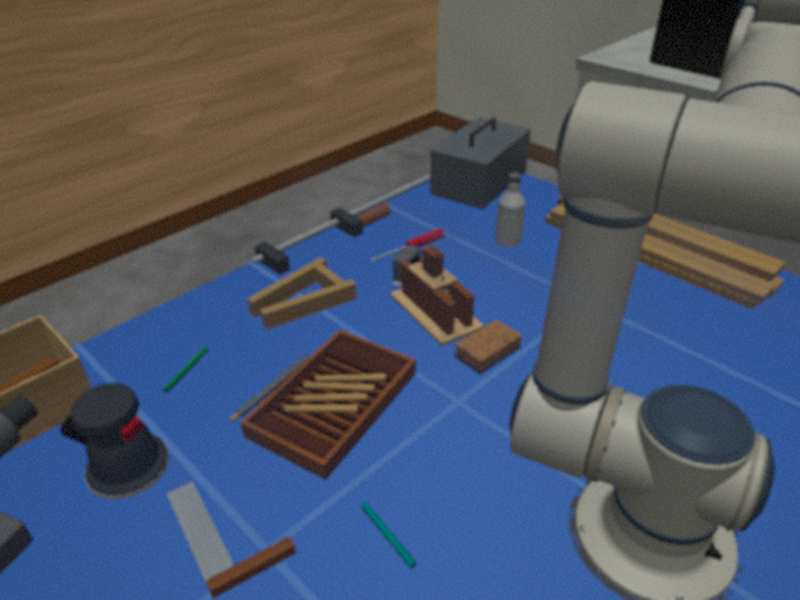

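The top view shows the tray at about (335,312) with four pale askew dowels. The stand with the rake is at about (465,290), with the tape at (485,235) and the sanding block at (456,353). The green and turquoise sticks at (283,208) and (288,415) lie outside the tray and are look-alikes. The pale dowels in the tray fit the description. Next I'll get the rough geometry and take a wrist view.

Run:
```python
from h import *
import pickle
im=pickle.load(open("top0.pkl","rb"))
f=.64
for n,pts,z in(("tray rim",[(274,290),(382,265),(397,328),(289,356)],.036),("stand base",[(454,249),(493,256),(474,333),(437,326)],.01),("grip",[(468,280)],.066+.076)):
    w=np.array([unproj(im,u*f,v*f,z=z) for u,v in pts]); print(n,w.round(3).tolist(),w.mean(0).round(3))
# overhead look
R=np.array(state()["ee_rot"])
import time
for yaw in [0]:
    from scipy.spatial.transform import Rotation as Ro
    q=Ro.from_matrix(np.array([[0,1,0],[1,0,0],[0,0,-1.]])).as_quat(); q=np.r_[q[3],q[:3]]
    print(q, inverse_kinematics([.42,.0,.40],q),inverse_kinematics([.42,-.05,.35],q))
im=get_image("wrist"); s=state()
E_=np.eye(4); qq=s["ee_rot"]; E_[:3,:3]=Ro.from_quat([*qq[1:],qq[0]]).as_matrix(); E_[:3,3]=s["ee_pos"]
C=np.linalg.inv(np.array(im["view"])); print((np.linalg.inv(E_)@C).round(3)); print(im["camera_matrix"],im["k1"])
```

```text
tray rim [[0.555, 0.298, 0.036], [0.616, 0.04, 0.036], [0.465, 0.003, 0.036], [0.398, 0.259, 0.036]] [0.508 0.15  0.036]
stand base [[0.66, -0.135, 0.01], [0.643, -0.23, 0.01], [0.455, -0.182, 0.01], [0.472, -0.093, 0.01]] [ 0.557 -0.16   0.01 ]
grip [[0.566, -0.157, 0.142]] [ 0.566 -0.157  0.142]
[0.         0.70710678 0.70710678 0.        ] [-8.10410601e-02 -2.75596413e-01  1.26526489e+00 -4.44089210e-16
  2.15192418e+00 -8.10410601e-02] [-1.98961547e-01 -3.16302373e-01  1.39211414e+00 -4.44089210e-16
  2.06578089e+00 -1.98961547e-01]
[[-0.001  0.961  0.275  0.077]
 [ 1.     0.001  0.001 -0.   ]
 [ 0.     0.275 -0.961 -0.154]
 [ 0.     0.     0.     1.   ]]
[[284.27459398   0.         251.56630536]
 [  0.         284.27459398 193.03862333]
 [  0.           0.           1.        ]] 0.022168835987800662
```

```bash
cat >> h.py <<'E'
def Q(yaw): # tool down, tool x at world yaw
    return np.array([0,np.cos(yaw/2),np.sin(yaw/2),0])
E
python3 - <<'E'
from h import *
import pickle
move_to([.57,.03,.29],Q(0)); print(state()["time"],state()["ee_pos"])
im=get_image("wrist"); pickle.dump(im,open("w1.pkl","wb"))
cv2.imwrite("pics/w1.png",cv2.resize(im["frame"],(800,600),interpolation=cv2.INTER_CUBIC))
E
```

```text
2.6083 [0.57002438 0.0292525  0.28983767]
```

View pics/w1.png

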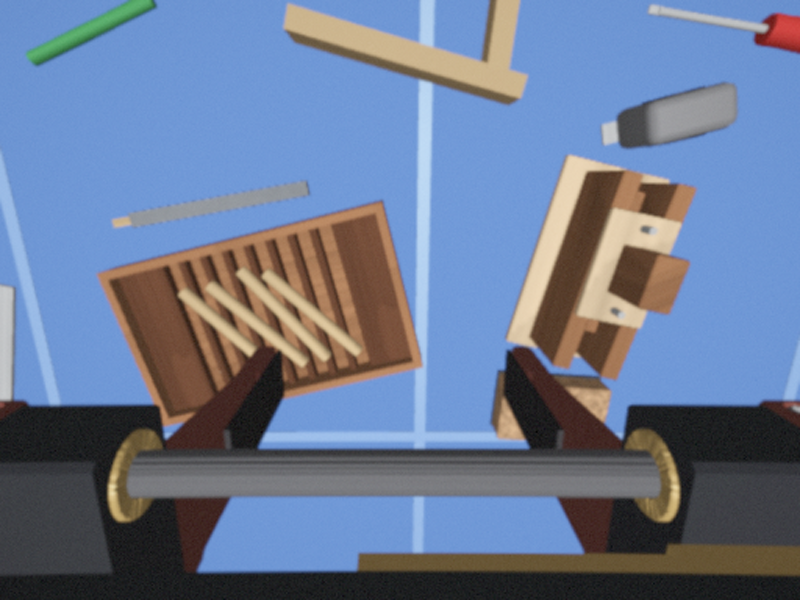

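Wrist view: the tray rim corners are at (98,272), (381,202) and (422,366). The rake's flange corners are near (617,207) and (578,318), its pins at (648,230) and (617,313), and its grip block at (650,278).

Run:
```python
from h import *
import pickle
im=pickle.load(open("w1.pkl","rb")); f=.64
P=lambda u,v,z: unproj(im,(u+.5)*f-.5,(v+.5)*f-.5,z=z)
D=lambda u,v: unproj(im,u*f,v*f,d=im["depth"][int(v*f),int(u*f)])
A,B,C=[P(u,v,.036) for u,v in((98,272),(381,202),(422,366))]
print(A,B,C,np.linalg.norm(A-B),np.linalg.norm(B-C))
yA=np.arctan2(*(A-B)[[1,0]])-np.pi/2; yB=np.arctan2(*(B-C)[[1,0]]); print("tray c",(A+C)/2,"yaw",yA,yB)
p1,p2=P(648,230,.1),P(617,313,.1);print("pins",p1,p2,np.linalg.norm(p1-p2),(p1+p2)/2,np.arctan2(*(p1-p2)[[1,0]]))
f1,f2=P(617,207,.092),P(578,318,.092);print("flange",f1,f2,np.linalg.norm(f1-f2),np.arctan2(*(f1-f2)[[1,0]]))
b1,b2=P(569,154,.01),P(506,338,.01);y=np.arctan2(*(b1-b2)[[1,0]]);print("base",b1,b2,np.linalg.norm(b1-b2),y,"centre",(b1+b2)/2+.05*np.array([np.sin(y),-np.cos(y),0]))
w1,w2=P(625,171,.084),P(555,366,.084);print("wall+y inner top edge?",w1,w2)
for u,v in((648,228),(600,300),(625,220),(655,280),(570,270)):print(u,v,D(u,v).round(4))
yw=(f1+f2)/2; y=np.arctan2(*(f1-f2)[[1,0]]); print("flange centre",yw+.028*np.array([np.sin(y),-np.cos(y),0]))
```

```text
[0.5598962 0.3043223 0.036    ] [0.62361032 0.0411131  0.036     ] [0.46397297 0.0018551  0.036     ] 0.27081095092441193 0.16439365313104307
tray c [0.51193459 0.1530887  0.036     ] yaw 0.23749795818610497 0.24113484468203022
pins [ 0.60550106 -0.16444777  0.1       ] [ 0.53908026 -0.15016249  0.1       ] 0.06793962044675335 [ 0.57229066 -0.15730513  0.1       ] -0.21184533509190043
flange [ 0.62230114 -0.14254329  0.092     ] [ 0.53226696 -0.12291873  0.092     ] 0.09214812469673592 -0.21461118482155134
base [ 0.66458128 -0.13209985  0.01      ] [ 0.48372646 -0.08666024  0.01      ] 0.18647580133428043 -0.2461539676261198 centre [ 0.56197009 -0.15787288  0.01      ]
wall+y inner top edge? [ 0.64887175 -0.1487349   0.084     ] [ 0.48547527 -0.11127072  0.084     ]
648 228 [ 0.6071 -0.1632  0.1022]
600 300 [ 0.5478 -0.1389  0.093 ]
625 220 [ 0.6122 -0.1503  0.0921]
655 280 [ 0.5759 -0.1514  0.1415]
570 270 [ 0.5643 -0.1282  0.0525]
flange centre [ 0.57132096 -0.16008867  0.092     ]
```

Run:
```python
from h import *
import pickle
c=np.array([.572,-.158]); q=Q(-.215)
move_to([*c,.2],q); move_l([*c,.110],.12); close(); s=state(); print(s["time"],s["finger_gap"],s["ee_pos"],s["ft_force"])
if s["finger_gap"]>.02:
    move_l([*c,.28],.15); s=state(); print(s["time"],s["finger_gap"],s["ee_pos"],s["ft_force"])
    im=get_image("side"); pickle.dump(im,open("s1.pkl","wb"))
    u,v=proj(im,[*c,.23]).astype(int); print(u,v)
    x0=max(0,u-80);y0=max(0,v-60);cv2.imwrite("pics/s1.png",cv2.resize(im["frame"][y0:y0+120,x0:x0+160],None,fx=5,fy=5,interpolation=cv2.INTER_CUBIC)); print(x0,y0)
```

```text
5.4 0.02399163119690032 [ 0.57196828 -0.15811161  0.10997891] [-0.25696671 -0.28491294  0.26203923]
6.6833 0.024115001429422685 [ 0.57176164 -0.15790451  0.27872711] [ 0.64891684 -0.28132621 -1.62013762]
277 133
197 73
```

View pics/s1.png

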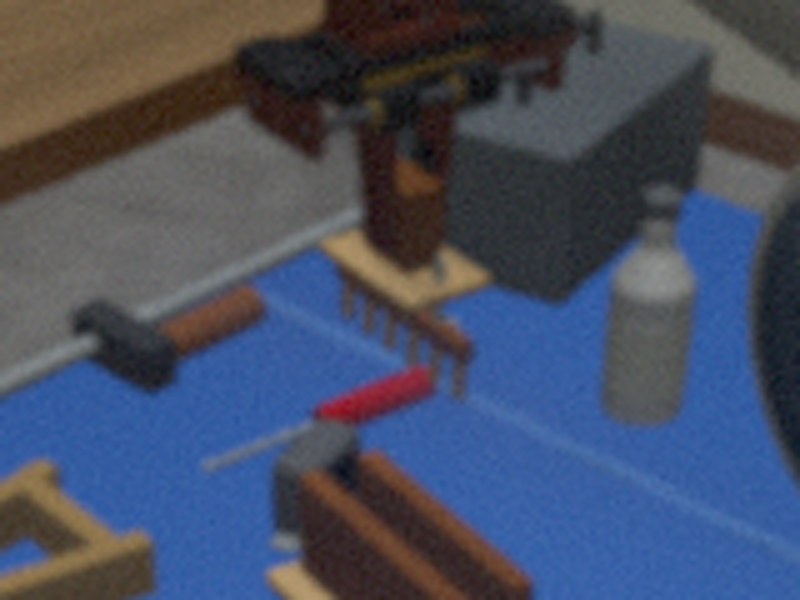

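The rake is up in the gripper. The near tine's tip is at (460,395) and the far tine's tip at (347,317) in the crop. From these I'll estimate tine depth, then feel for the landing.

Run:
```python
from h import *
import pickle
im=pickle.load(open("s1.pkl","rb"))
c=np.array([.572,-.158]);o=.2787-.026
ax=np.array([np.cos(.215),-np.sin(.215)])
for x,(u,v) in((-.055,(460,395)),(.055,(347,317))):
    px=np.array([197+u/5,73+v/5])
    for d in(.045,.05,.055,.06,.065,.07):
        print(x,d,(proj(im,[*(c+x*ax),o-d])-px).round(1))
```

```text
-0.055 0.045 [-0.8 -3.2]
-0.055 0.05 [-0.8 -1.7]
-0.055 0.055 [-0.9 -0.1]
-0.055 0.06 [-1.   1.4]
-0.055 0.065 [-1.   2.9]
-0.055 0.07 [-1.1  4.4]
0.055 0.045 [-0.1 -3.6]
0.055 0.05 [-0.1 -2.1]
0.055 0.055 [-0.2 -0.6]
0.055 0.06 [-0.2  0.9]
0.055 0.065 [-0.2  2.4]
0.055 0.07 [-0.2  3.8]
```

```bash
cat >> h.py <<'E'
TC=np.array([.512,.153]); TY=.239
def tray(x,y): return TC+np.array([[np.cos(TY),-np.sin(TY)],[np.sin(TY),np.cos(TY)]])@[x,y]
E
python3 - <<'E'
from h import *
p=tray(0,-.112)
move_to([*p,.20],Q(TY)); move_l([*p,.114],.1); hold(.2)
s=state(); f0=np.mean([state()["ft_force"][2]]); print(s["time"],s["ee_pos"],s["ft_force"])
z=.114
while z>.085:
    z-=.0005; move_l([*p,z],.02)
    s=state(); f=s["ft_force"][2]-f0
    if f>1.0: print(round(z,4),round(s["ee_pos"][2],5),round(f,2))
    if f>3.5: break
print(s["time"],s["ft_force"],s["finger_gap"])
move_l([*p,z+.003],.03); s=state(); print(s["time"],s["ee_pos"],s["ft_force"])
E
```

```text
8.825 [0.53892615 0.04421537 0.11485318] [-0.44673947 -0.65018071 -1.87242762]
0.103 0.10332 1.85
0.1025 0.10318 6.45
14.575 [-2.51169714  0.0726933   4.57494646] 0.023534810019421842
14.825 [0.53851289 0.04415277 0.10507489] [-0.59577796  0.68091855 -1.98943219]
```

Run:
```python
from h import *
import pickle
im=pickle.load(open("w1.pkl","rb"))
R=np.array([[np.cos(TY),np.sin(TY)],[-np.sin(TY),np.cos(TY)]])
for a,b in(((210,287),(304,363)),((241,272),(327,357)),((267,274),(358,353)),((183,293),(255,352))):
    print([(R@(unproj(im,u*.64,v*.64,z=.029)[:2]-TC)*1000).round().tolist() for u,v in(a,b)])
z=.1053
for y in np.arange(-.1,.061,.02):
    move_l([*tray(0,y),z],.04); s=state(); t=R@s["ft_force"][:2]
    print(round(y,3),s["time"],s["ee_pos"][2].round(4),t.round(2),s["ft_force"][2].round(2))
    if abs(t).max()>12: break
```

```text
[[43.0, 44.0], [-54.0, -20.0]]
[[50.0, 10.0], [-54.0, -45.0]]
[[42.0, -13.0], [-57.0, -76.0]]
[[44.0, 71.0], [-31.0, 24.0]]
-0.1 15.275 0.1052 [-0.65 -0.08] -2.98
-0.08 15.925 0.1053 [-0.03 -0.29] -1.26
-0.06 16.575 0.1053 [0.03 0.98] -2.55
-0.04 17.225 0.1053 [-0.75 -0.15] -1.76
-0.02 17.875 0.1053 [0.61 0.96] -2.49
0.0 18.525 0.1053 [0.37 0.31] -2.23
0.02 19.175 0.1053 [-0.68  0.29] -1.77
0.04 19.825 0.1053 [-0.47 -0.11] -1.79
0.06 20.475 0.1053 [ 0.54 -0.48] -1.63
```

Run:
```python
from h import *
import pickle
s=state();move_l([*s["ee_pos"][:2],.2],.2); move_to([*tray(.04,-.16),.26],Q(TY))
im=get_image("wrist"); pickle.dump(im,open("w2.pkl","wb")); print(state()["time"])
x=[proj(im,[*tray(a,b),.03]) for a in(-.08,.08) for b in(-.13,.13)]; x=np.array(x); print(x.round())
cv2.imwrite("pics/w2.png",cv2.resize(im["frame"],(800,600),interpolation=cv2.INTER_CUBIC))
```

```text
22.075
[[233. 249.]
 [ 56. 250.]
 [230. 140.]
 [ 32. 140.]]
```

View pics/w2.png

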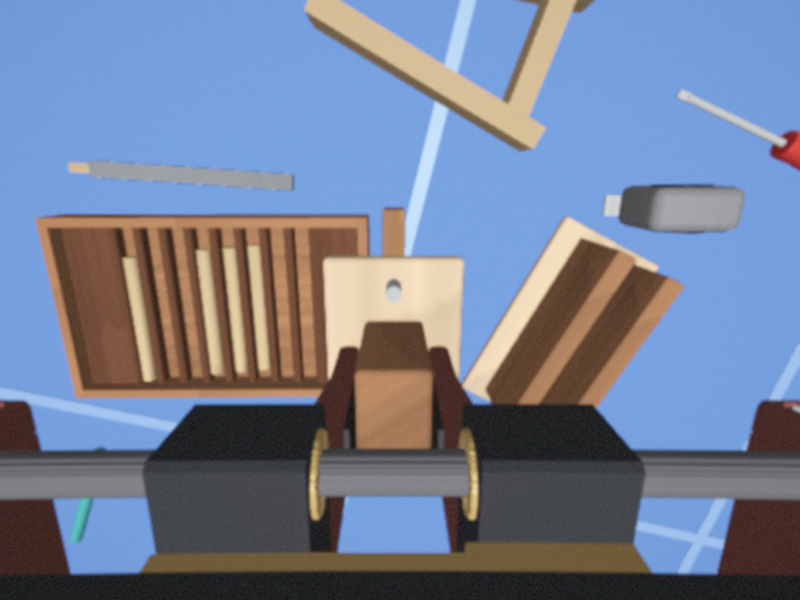

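The wrist view shows three dowels seated, at about (262,310), (236,310) and (209,312). The fourth is at (140,318), either in the +77 groove or at its edge. I'll check all four with an enlarged crop and depth.

Run:
```python
from h import *
import pickle
im=pickle.load(open("w2.pkl","rb")); f=im["frame"]
R=np.array([[np.cos(TY),np.sin(TY)],[-np.sin(TY),np.cos(TY)]])
T=lambda w:np.r_[(R@(w[:2]-TC)),w[2]]*1000
for n,a,b in(("d4",(129,258),(149,380)),("c",(203,251),(216,374)),("b",(230,248),(240,374)),("a",(254,246),(265,374))):
    P=[T(unproj(im,u*.64,v*.64,z=.02)) for u,v in(a,b)]
    ds=[]
    for t in np.linspace(.1,.9,9):
        u,v=(np.array(a)*(1-t)+np.array(b)*t)*.64; u,v=int(round(u)),int(round(v))
        ds.append(T(unproj(im,u,v,d=im["depth"][v,u]))[2])
    print(n,[p.round(1).tolist() for p in P],np.degrees(np.arctan2(*(P[0]-P[1])[[1,0]])).round(1),np.round(ds,1))
for v in (280,300,330):
  print(v,[ (round(T(w)[1]),round(T(w)[2])) for u in range(75,250,8) for w in [unproj(im,u*.64,v*.64,d=im["depth"][int(v*.64),int(u*.64)])]])
c=f[130:260,20:240]; cv2.imwrite("pics/w2c.png",cv2.resize(c,None,fx=3.6,fy=3.6,interpolation=cv2.INTER_CUBIC))
```

```text
d4 [[44.6, 76.5, 20.0], [-74.2, 76.9, 20.0]] -0.2 [17.9 19.3 20.3 19.3 20.3 19.8 19.1 18.3 20.6]
c [[51.0, 10.6, 20.0], [-68.2, 12.2, 20.0]] -0.8 [19.  19.3 21.5 18.8 20.2 18.2 20.4 19.  20.7]
b [[53.8, -13.5, 20.0], [-68.2, -10.7, 20.0]] -1.3 [19.3 19.6 20.  19.9 19.9 18.5 20.5 20.2 19.4]
a [[55.6, -34.9, 20.0], [-68.3, -34.7, 20.0]] -0.1 [19.3 19.1 19.8 20.  19.6 18.6 20.3 20.2 19.7]
280 [(127, 20), (121, 20), (113, 21), (106, 20), (99, 20), (92, 20), (85, 21), (78, 20), (73, 17), (64, 19), (63, 9), (56, 8), (42, 21), (41, 8), (34, 9), (20, 22), (14, 19), (8, 18), (-1, 21), (-7, 17), (-15, 19), (-22, 20)]
300 [(129, 23), (123, 21), (116, 21), (109, 21), (102, 22), (94, 22), (88, 21), (83, 17), (74, 20), (66, 20), (64, 12), (59, 8), (44, 22), (41, 13), (36, 9), (23, 21), (17, 18), (9, 19), (1, 21), (-3, 14), (-13, 20), (-21, 21)]
330 [(130, 30), (128, 22), (122, 21), (115, 21), (107, 22), (100, 20), (93, 21), (85, 22), (79, 20), (73, 16), (64, 19), (63, 9), (55, 8), (42, 19), (40, 8), (33, 8), (20, 19), (12, 19), (7, 15), (-3, 20), (-10, 19), (-17, 17)]
```

View pics/w2c.png

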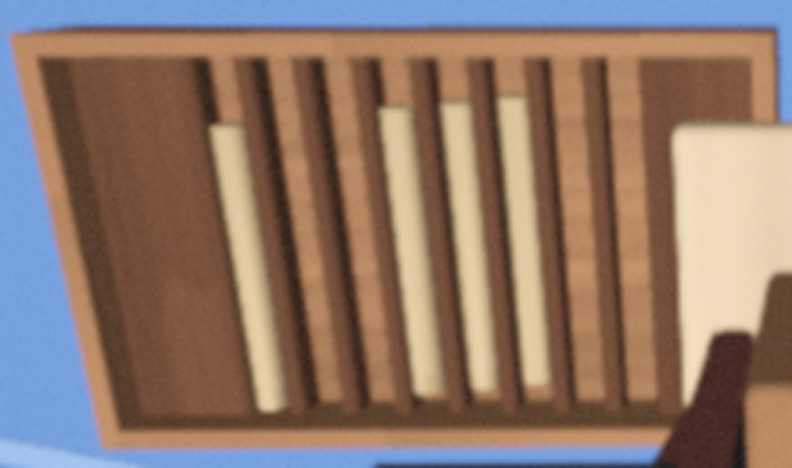

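All four dowels lie flat at tray y of about +77, +11, −12 and −34 mm. Their tops are at about 20 mm and they are within 1.5° of the grooves. Now I'll hang the rake back.

Run:
```python
from h import *
import pickle
c=np.array([.570,-.158]); q=Q(-.225)
move_to([*c,.27],q); hold(.2); s=state(); print(s["time"],s["ee_pos"]); f0=s["ft_force"][2]
for z in(.21,.175,.145,.125,.115):
    move_l([*c,z],.1); s=state(); print(z,s["ft_force"].round(2))
    if np.abs(s["ft_force"]-[0,0,f0]).max()>8: raise SystemExit("contact")
z=.115
while z>.106:
    z-=.001; move_l([*c,z],.02); s=state(); f=s["ft_force"][2]-f0
    print(round(z,4),s["ee_pos"][2].round(4),round(f,2))
    if f>2.5: break
print(s["time"],s["ft_force"].round(2))
```

```text
22.9833 [ 0.57033366 -0.15630329  0.2699418 ]
0.21 [ 0.36 -0.05 -2.04]
0.175 [-0.19 -0.56 -1.96]
0.145 [ 1.05 -0.36 -1.6 ]
0.125 [-0.7  -0.78 -2.42]
0.115 [-0.32  0.35 -3.02]
0.114 0.1143 0.08
0.113 0.113 0.17
0.112 0.1119 1.54
0.111 0.1109 -0.44
0.11 0.11 1.16
0.109 0.11 7.48
26.7833 [-2.96  0.95  4.69]
```

Contact came at the expected height. I'll release, retreat and look.

Run:
```python
from h import *
import pickle
s=state()["ee_pos"]; move_l([.570,-.158,.110],.02); gripper_open(); move_l([.570,-.158,.2],.15); move_to([.57,.03,.29],Q(0)); hold(.3)
im=get_image("wrist"); pickle.dump(im,open("w3.pkl","wb")); print(state()["time"],state()["finger_gap"])
cv2.imwrite("pics/w3.png",cv2.resize(im["frame"],(800,600),interpolation=cv2.INTER_CUBIC))
```

```text
30.05 0.08775748777360177
```

View pics/w3.png

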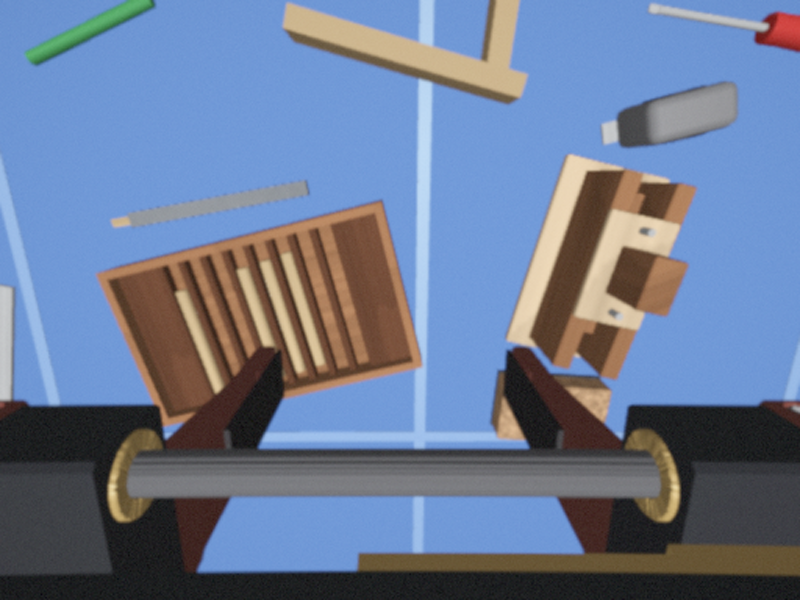

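The rake sits as it did at first, with its pins at (646,231) and (614,313). The dowels are still in their grooves and the bystanders look unmoved. I'll check the flange level by depth, then hand in.

Run:
```python
from h import *
import pickle
im=pickle.load(open("w3.pkl","rb")); f=.64
pts=[(622,220),(632,216),(625,240),(606,252),(600,275),(592,300),(590,315),(630,322),(600,318),(665,232),(612,235)]
W=np.array([unproj(im,u*f,v*f,d=im["depth"][int(v*f),int(u*f)]) for u,v in pts])
W=W[abs(W[:,2]-.092)<.008]; c,*_=np.linalg.lstsq(np.c_[W[:,:2],np.ones(len(W))],W[:,2],rcond=None)
print(len(W),W[:,2].round(4),"slopes",c[:2].round(3))
p1,p2=[unproj(im,u*f,v*f,z=.1) for u,v in((646,231),(614,313))];print((p1+p2)/2,np.arctan2(*(p1-p2)[[1,0]]))
if abs(W[:,2].mean()-.092)<.003: job_done(); print("handed in",state()["time"])
```

```text
11 [0.0939 0.0925 0.093  0.0929 0.0915 0.0905 0.0931 0.0922 0.0919 0.0924
 0.0944] slopes [0.018 0.007]
[ 0.57143787 -0.15562255  0.1       ] -0.22875799422236956
the job is handed in; nothing more can be done
the job is handed in; nothing more can be done
```

I combed all four dowels into grooves with the rake, hung it back in its stand, and handed the job in after about 30 s of robot time. There is no verdict from the system.

- **Combing:** I felt for the −y landing with the rake; the last step read about 6.5 N. One pass across the grooves, with the tine ends about 2 mm above the ridges, seated the dowels. Forces at the stops between strokes stayed around 1 N sideways.
- **Dowels:** They lie at tray y of about +77, +11, −12 and −34 mm. Their tops are about 20 mm up and they are within 1.5° of the grooves. Their middles are 6 to 15 mm off centre in x, inside the 20 mm limit.
- **Rake:** The flange top averages 92–93 mm up, as it should when flat on the walls. The fitted tilt is about 0.02 rad. It sits about 9 mm (x) and under 5 mm (y) from the stand's centre, with yaw off by about 0.02 rad.
- **Bystanders:** Those visible in the last picture look unmoved. The sander, glue bottle and most of the square were outside that view, so I did not recheck them; the arm did not go near them.
- **Checks:** None failed or disagreed. The final picture hid part of the dowels behind a finger, so the dowel figures come from the picture taken just after combing.

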